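# Find the jar that holds the specimen and put it on the balance

## Task

One of the three identical jars on the mat holds a steel specimen; the other two hold only foam, and only their weight tells. Swing the magnifier lamp aside so that its head is well clear of the balance, then find the heavy jar by feel and set it down gently, upright, in the middle of the balance pan, leaving the two light jars standing on the mat. Do not disturb the beaker or the tip box.

Things in the scene. Friction and masses are not known exactly. Their poses are not given: they have to be found in the camera images.
- jar_a: one of three identical closed round jars, opaque white, grey screw cap: 106 mm high, body 60 mm in diameter up to 82 mm, cap 63 mm in diameter above it. Origin at the centre of its underside, z up. Loose. With foam it weighs 0.13 to 0.21 kg, with the specimen 0.49 to 0.71 kg; any of the three may be the heavy one, nothing shows outside. The plug inside can shift 2.5 mm sideways.
- jar_b: second of three identical closed round jars, opaque white, grey screw cap: 106 mm high, body 60 mm in diameter up to 82 mm, cap 63 mm in diameter above it. Origin at the centre of its underside, z up. Loose. With foam it weighs 0.13 to 0.21 kg, with the specimen 0.49 to 0.71 kg; any of the three may be the heavy one, nothing shows outside. The plug inside can shift 2.5 mm sideways.
- jar_c: third of three identical closed round jars, opaque white, grey screw cap: 106 mm high, body 60 mm in diameter up to 82 mm, cap 63 mm in diameter above it. Origin at the centre of its underside, z up. Loose. With foam it weighs 0.13 to 0.21 kg, with the specimen 0.49 to 0.71 kg; any of the three may be the heavy one, nothing shows outside. The plug inside can shift 2.5 mm sideways.
- mat: dark rubber mat, 260 mm along its x by 300 mm along its y, 3 mm thick, fixed to the bench; the jars stand on it at the start, their axes at least 115 mm apart. Origin at the centre of its underside.
- balance: laboratory balance, white housing 190 mm (x) by 170 mm (y), top at 40 mm, with a round steel pan on top and a display strip on its -x side. Fixed to the bench, does not yield. Origin at the centre of its underside. Takes at most about 45 N.
- pan (a point): centre of the top face of the balance's round steel pan: 120 mm in diameter, flat, its top 54 mm above the bench, 14 mm above the housing
- lamp (a joint): angle (rad) of the lamp's arm about the lamp's upright post; 0 = the arm points along -x of the lamp's foot, positive = counter-clockwise seen from above; stops at -1.7 and +1.7. Stays where it is left; moving it takes about 1.2 N at the grip.
- lamp_head (a point): centre of the magnifier head at the end of the arm, 200 mm from the hinge axis: a flat disc 104 mm in diameter, white rim with glass, from 209 to 229 mm above the bench (point at 213 mm). At the start it hangs over the balance pan.
- lamp_grip (a point): point on the lamp's grip, a black upright round stub 18 mm in diameter that stands on the arm 125 mm from the hinge axis, on the line from hinge to head. The arm's top is 226 mm above the bench, the grip's top 276 mm, this point 253 mm. The arm is 22 mm wide, 14 mm thick.
- lamp_hinge (a point): the vertical hinge axis of the lamp arm, at the top of its post (22 mm in diameter), 213 mm above the bench; the foot is 90 by 90 mm, 18 mm high, fixed
- beaker: glass beaker, 70 mm in diameter, 90 mm high, bystander; origin at the centre of its underside
- tip_box: box 87 x 122 x 63 mm (x, y, z), white with a yellow lid, bystander; origin at the centre of its underside
Mind the look-alikes: they are no part of the job. Leave any brown look-alike of the jar_a alone. Leave any turquoise look-alike of the jar_b alone.

How it is judged:
By the outcome, as a careful person would: the job done as asked, in the order asked, and still so for the second after the job is handed in, with the robot touching nothing.
It also fails if it takes over 72 s, if anything falls off the work surface, if the arm or the gripper's body presses on something with over 40 N, if the wrist force passes 120 N, or if a joint passes its speed limit or range.

## Robot

A 6-joint arm with a two-finger parallel gripper is mounted at the origin on the work surface. World frame = base frame: x ahead of the robot, y to its left, z up, the work surface at z = 0. Lengths are in m, angles in rad, forces in N, time in s.
With the tool pointing down it reaches from about 0.3 to 0.875 m from the base axis. Payload 6.4 kg.
Tool frame: the origin (TCP) lies at the very end of the fingers, on their centre line; the grasp point (between the pads) lies 19 mm behind it; z points along the fingers, y is the line along which they close (so a half turn about z gives the same grasp; the last joint's range is limited). The gripper opens to 88 mm and grips with 3 to 60 N. Pads are 18 mm wide; open, the fingers measure 123 mm over their backs; the gripper's body (75 mm by 187 mm) begins 45 mm behind the grasp point.
Start: joints at [-1.34, 0.181, 1.607, -0, 1.354, -0.206], TCP at [0.243, -0.521, 0.239] pointing down, gripper open.
Joint ranges: [-2.99, 2.99], [-0.89, 2.07], [0.3, 2.58], [-1.14, 4.28], [0, 2.63], [-3.12, 3.12]. Speed limits (rad/s): [2.57, 2.57, 3.01, 3.14, 3.14, 3.14].

## Interface

Orientations are given as a unit quaternion [x, y, z, w].
In Python, from workcell import r gives the robot as it stands.
- The arm moves only by the tool servo_tool, never from a script. Its argument "commands" is a list that holds one entry, the list of rows, each a list of 7 numbers: the shift along the tool's x, y, z in cm, then the turn, a rotation vector about the tool's x, y, z in rad, then the finger opening in cm, from 0 to 8.81. In form: [[[x, y, z, wx, wy, wz, grip], ...]]. A call has 1 to 12 rows; each row is the pose to reach, as a shift and turn from the pose commanded when the call began, along the tool's axes at that moment; what a row does not reach only later rows make up. A row lasts 1/12 s, in which the tool goes at most 41.7 mm and 7.16 degrees, less where a joint would pass 70% of its speed; a pose out of reach is approached as far as the arm can. A call with a gripper value outside its range is refused whole. The fingers move at their own pace and stop on an object; "newtons" is the grip in N (left out, the last holds). Time passes only in rows, so rows that repeat a pose let the fingers close. It gives the time, the measured TCP pose, the force, the opening and the grip force at its end, in the units of the state.
- r.get_state(): the state, without advancing time (a new reading comes with each control period).
- r.get_image(name): name is "side" or "top" or "wrist"; returns the picture (480x640x3 uint8, blue, green, red); there is no depth.
- r.camera_info(name): a dict with "fovy" (degrees; the focal length in pixels is half the picture's height over the tangent of half this angle, whatever the lens; pixels are square), "cx", "cy" (the principal point, pixels), "R" (3x3) and "t" (3): a world point X has camera coordinates R X + t. Camera axes: x right, y down, z forward; pixel columns grow to the right and rows downward; lengths in m; the calibration is good to about 2 mm. A picture is of the moment at which its call begins: read the wrist's pose just before it. camera_info takes no time and is no camera call; for the wrist camera it gives the pose at the moment of the call.
- r.hand_in(): hands the job in; it is judged then, once.
The state is a dict: "time": time; "qpos": joint angles; "qd": joint speeds; "joint_efforts": joint torques, N m; "eef_pos": TCP position; "eef_rot": TCP orientation; "force": force on the tool from outside, world axes, zero at the start; "torque": the same for the moment, N m; "opening": opening from 0.0 (shut) to 1.0 (fully open); "finger_force": force on a finger pad.
Only numpy, scipy, OpenCV 4.12 (cv2) and the standard library are available. Lean on these libraries where they do the work, as an engineer would, in place of code of your own. Each camera call takes 0.05 s, during which the arm holds its last target. There are 200 camera calls.

## Working session

There is one attempt and no reset: what is moved stays moved. The work goes in short steps, Python scripts to look and compute and a tool call to move; the robot and the scene stay as the last step left them, time stands still between calls to the robot, and variables do not carry over. Pictures are saved under pics/ and viewed, at most 10 in all, crops included, and the job is handed in when it is done.

Besides the shell and the picture viewer there is one more tool, called after "Request:" as name([rows], argument=value, ...), one row to a line, values as JSON. servo_tool: Moves the arm, as the interface text tells. Its arguments: {"type":"object","properties":{"commands":{"type":"array"},"newtons":{"type":"number"}},"required":["commands"]}

```bash
mkdir -p pics
cat > look.py <<'E'
import cv2,sys
from workcell import r
E
python3 - <<'E'
from workcell import r
import cv2,numpy as np
s=r.get_state();print({k:np.round(v,3).tolist() for k,v in s.items()})
for n in("top","side"):
    im=r.get_image(n);cv2.imwrite(f"pics/{n}0.png",im)
    c=r.camera_info(n);print(n,{k:np.round(v,4).tolist() for k,v in c.items()})
E
```

```text
{'time': 0.0, 'qpos': [-1.34, 0.182, 1.608, -0.0, 1.354, -0.206], 'qd': [0.001, -0.0, -0.0, 0.0, 0.0, 0.002], 'joint_efforts': [-0.002, -43.387, -34.185, 0.07, 0.038, -0.0], 'eef_pos': [0.243, -0.52, 0.238], 'eef_rot': [0.976, 0.217, -0.0, -0.001], 'force': [-0.034, -0.14, 1.166], 'torque': [0.015, -0.005, 0.014], 'finger_force': 0.0, 'opening': 0.999}
top {'fovy': 55.9505, 'cx': 331.9284, 'cy': 242.6352, 'R': [[-0.0234, -0.9996, -0.0125], [-0.9868, 0.0251, -0.1599], [0.1602, 0.0086, -0.987]], 't': [0.0099, 0.5644, 1.0197]}
side {'fovy': 46.3321, 'cx': 319.5791, 'cy': 228.7632, 'R': [[-0.7449, -0.6668, 0.0215], [-0.3803, 0.3979, -0.8349], [0.5482, -0.6301, -0.55]], 't': [0.421, 0.3246, 0.7843]}
```

View pics/top0.png

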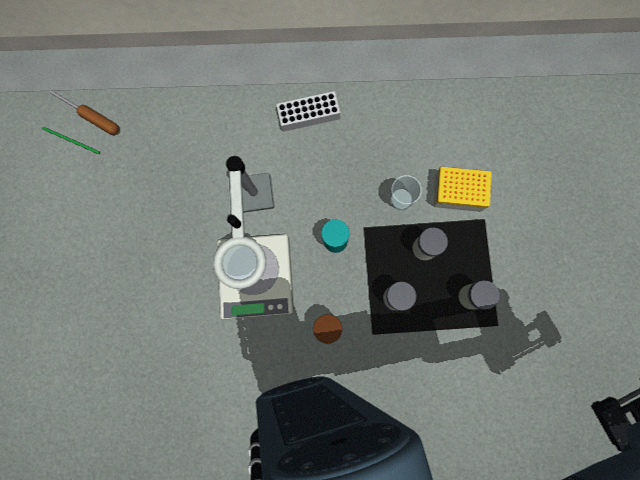

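View pics/side0.png

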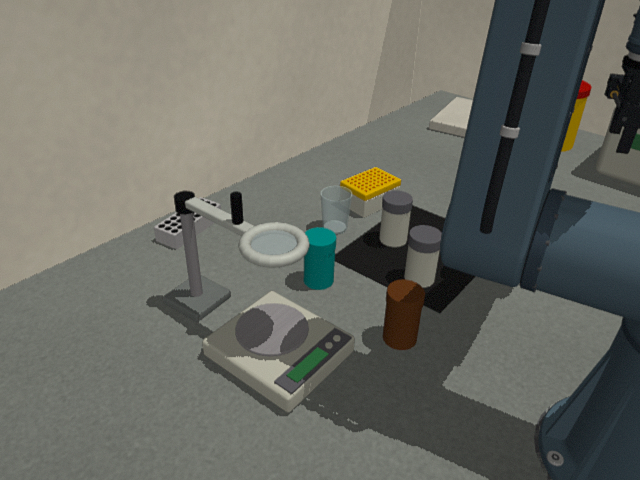

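The top view shows the jar caps at about (433,241), (401,296) and (484,294). The lamp hinge is at (235,163), the grip at (233,220), the head at (240,262) and the balance around (255,278). The look-alikes are turquoise at (335,236) and brown at (327,328). In the side view the grip is at (237,207) and the pan at (272,330).

```bash
cat > h.py <<'E'
import cv2,numpy as np
from workcell import r
def ray(c,u,v):
    f=240/np.tan(np.radians(c['fovy'])/2); R=np.array(c['R']);t=np.array(c['t'])
    d=R.T@np.array([(u-c['cx'])/f,(v-c['cy'])/f,1]); return -R.T@t,d
def onz(c,u,v,z):
    o,d=ray(c,u,v); return o+d*(z-o[2])/d[2]
def proj(c,X):
    f=240/np.tan(np.radians(c['fovy'])/2); p=np.array(c['R'])@X+np.array(c['t'])
    return p[:2]/p[2]*f+[c['cx'],c['cy']]
E
python3 - <<'E'
from h import *
im=cv2.imread("pics/top0.png");c=r.camera_info("top")
hsv=cv2.cvtColor(im,cv2.COLOR_BGR2HSV)
# caps: purple grey
for (u,v) in [(433,241),(401,296),(484,294)]:
    roi=hsv[v-22:v+23,u-22:u+23]; print(roi[22,22],im[v,u])
    m=(np.abs(im[v-22:v+23,u-22:u+23].astype(int)-im[v,u].astype(int)).sum(2)<40).astype(np.uint8)
    n,l,st,ce=cv2.connectedComponentsWithStats(m); k=l[22,22]
    cn=max(cv2.findContours((l==k).astype(np.uint8),0,1)[0],key=cv2.contourArea)
    (a,b),rad=cv2.minEnclosingCircle(cn)
    print("jar",st[k],np.round([a+u-22,b+v-22,rad],1),np.round(onz(c,a+u-22,b+v-22,.106),4))
for n,u,v,z in [("hinge",235,163,.225),("grip",232,219,.276),("head",240,262,.225),("beak",405,187,.09),("turq",335,232,.106),("brown",328,328,.106),
 ("bal",219,243,.04),("bal",288,234,.04),("bal",292,312,.04),("bal",221,318,.04),("m",364,228,.003),("m",485,220,.003),("m",497,325,.003),("m",373,333,.003),("tip",465,187,.063)]:
    print(n,np.round(onz(c,u,v,z),4))
cv2.imwrite("pics/crop.png",np.hstack([cv2.resize(im[140:330,200:350],None,fx=2.6,fy=2.6,interpolation=2),cv2.resize(im[140:330,360:510],None,fx=2.6,fy=2.6,interpolation=2)]))
E
```

```text
[124  19 110] [110 102 103]
jar [  9   9  27  27 571] [433.  241.   13.6] [ 0.5526 -0.2285  0.106 ]
[116  15 116] [116 110 109]
jar [  9   8  28  28 601] [401.5 295.5  13.9] [ 0.4342 -0.153   0.106 ]
[114  22 115] [115 107 105]
jar [  9   8  28  27 565] [484.9 292.7  15. ] [ 0.436  -0.3342  0.106 ]
hinge [0.703  0.1863 0.225 ]
grip [0.5763 0.179  0.276 ]
head [0.5017 0.1743 0.225 ]
beak [ 0.6825 -0.1752  0.09  ]
turq [ 0.5785 -0.0118  0.106 ]
brown [0.3684 0.0084 0.106 ]
bal [0.5713 0.2645 0.04  ]
bal [0.5888 0.1002 0.04  ]
bal [0.4051 0.0924 0.04  ]
bal [0.3952 0.257  0.04  ]
m [ 0.6058 -0.0834  0.003 ]
m [ 0.6182 -0.3816  0.003 ]
m [ 0.3635 -0.3903  0.003 ]
m [ 0.3517 -0.0959  0.003 ]
tip [ 0.6864 -0.3206  0.063 ]
```

View pics/crop.png

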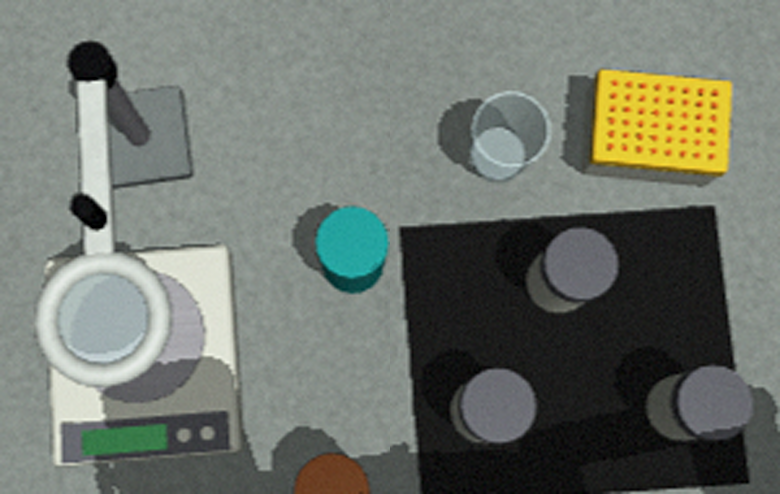

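The crop confirms the measurements: caps about 27 px wide, a pairwise spacing of 140–180 mm, and a hinge-to-head distance of 0.20 m. The mat measures 0.26 × 0.30 m. I'll start the move toward the lamp grip now and will measure the pan once the head is out of the way.

Request:
servo_tool([
  [[60,-49,-12,0,0,-2.7,5],[60,-49,-12,0,0,-2.7,5],[60,-49,-12,0,0,-2.7,5],[60,-49,-12,0,0,-2.7,5],[60,-49,-12,0,0,-2.7,5],[60,-49,-12,0,0,-2.7,5],[60,-49,-12,0,0,-2.7,5],[60,-49,-12,0,0,-2.7,5],[60,-49,-12,0,0,-2.7,5],[60,-49,-12,0,0,-2.7,5],[60,-49,-12,0,0,-2.7,5],[60,-49,-12,0,0,-2.7,5]],
])

```text
time: 1.1
eef_pos: [0.458, -0.0738, 0.3155]
eef_rot: [0.564, 0.826, -0.0, 0.0]
force: [1.2, -0.1, 0.1]
opening: 0.57
finger_force: 0.0
```

```bash
cat > plan.py <<'E'
# usage: plan.py x y z psi [x y z psi ...]  -> shifts (cm) and turn from current pose
import sys;from h import *
from scipy.spatial.transform import Rotation as Ro
s=r.get_state();R0=Ro.from_quat(s['eef_rot']);p=np.array(s['eef_pos']);M=R0.as_matrix()
print("t",round(s['time'],2),"p",np.round(p,4),"psi",round(np.arctan2(M[1,0],M[0,0]),3),"F",np.round(s['force'],2),"op",round(s['opening'],3),"q",np.round(s['qpos'],2))
a=np.array(sys.argv[1:],float).reshape(-1,4)
for x in a:
    T=Ro.from_euler('z',x[3])*Ro.from_euler('x',np.pi)
    print(np.round(100*R0.inv().apply(x[:3]-p),2),np.round((R0.inv()*T).as_rotvec(),3))
E
python3 plan.py .578 .178 .35 3.14
```

```text
t 1.1 p [ 0.458  -0.0738  0.3155] psi 1.943 F [ 1.16 -0.15  0.09] op 0.57 q [-0.42 -0.13  1.77 -0.    1.5  -0.79]
[19.1  20.33 -3.45] [-0.     0.    -1.197]
```

Request:
servo_tool([
  [[18,19,-3,0,0,-1.1,5],[18,19,-3,0,0,-1.1,5],[18,19,-3,0,0,-1.1,5],[18,19,-3,0,0,-1.1,5],[18,19,-3,0,0,-1.1,5],[18,19,-3,0,0,-1.1,5],[18,19,-3,0,0,-1.1,5],[18,19,-3,0,0,-1.1,5],[18,19,-3,0,0,-1.1,5],[18,19,-3,0,0,-1.1,5],[18,19,-3,0,0,-1.1,5],[18,19,-3,0,0,-1.1,5]],
])

```text
time: 2.1
eef_pos: [0.5707, 0.1599, 0.345]
eef_rot: [0.054, 0.999, -0.0, -0.0]
force: [-0.1, 0.7, 0.7]
opening: 0.568
finger_force: 0.0
```

```bash
python3 plan.py .578 .179 .242 3.14
python3 - <<'E'
from h import *
cv2.imwrite("pics/w1.png",r.get_image("wrist"))
E
```

```text
t 2.1 p [0.5707 0.1599 0.345 ] psi 3.033 F [-0.13  0.69  0.66] op 0.568 q [ 0.07  0.15  1.43  0.    1.56 -1.39]
[-0.53  1.98 10.3 ] [-0.    -0.    -0.107]
```

View pics/w1.png

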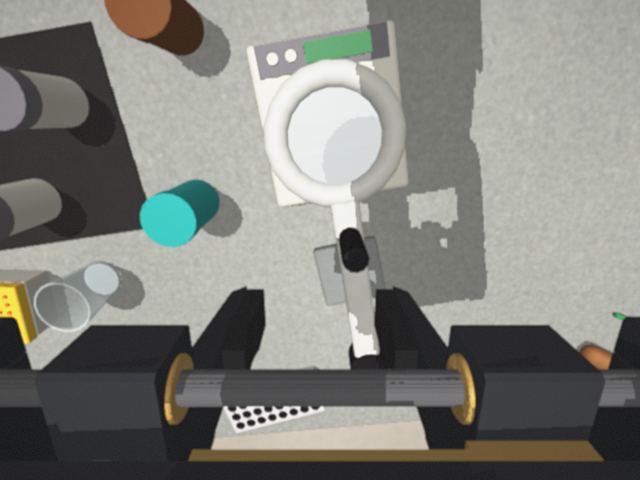

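The wrist view shows the lamp grip top at about (350,238) and the arm running up to the head at (335,132). I'll check the grip's position by casting that ray.

Run:
```python
from h import *
c=r.camera_info("wrist")
for n,u,v,z in [("griptop",350,237,.276),("gripbase",353,262,.226),("head",335,132,.225)]: print(n,onz(c,u,v,z).round(4))
```

```text
griptop [0.5612 0.1789 0.276 ]
gripbase [0.5991 0.1822 0.226 ]
head [0.4992 0.1774 0.225 ]
```

Request:
servo_tool([
  [[-0.5,2,2,0,0,-0.1,5],[-0.5,2,4,0,0,-0.1,5],[-0.5,2,7,0,0,-0.1,5],[-0.5,2,9,0,0,-0.1,5],[-0.5,2,10.2,0,0,-0.1,5],[-0.5,2,10.2,0,0,-0.1,5],[-0.5,2,10.2,0,0,-0.1,5]],
])

```text
time: 2.73
eef_pos: [0.5779, 0.1793, 0.2435]
eef_rot: [0.003, 1.0, 0.0, -0.0]
force: [-0.2, -0.2, 1.1]
opening: 0.567
finger_force: 0.0
```

```bash
python3 plan.py $(python3 -c "
import math
for i in range(1,19):
    a=math.radians(5.3*i); print(.703-.125*math.cos(a),.184+.125*math.sin(a),.242,3.14-a)")
```

```text
t 2.73 p [0.5779 0.1793 0.2435] psi 3.136 F [-0.25 -0.23  1.07] op 0.567 q [ 0.1   0.24  1.52  0.    1.38 -1.46]
[-0.05  1.63  0.15] [-0.    -0.     0.088]
[-0.2   2.77  0.15] [-0.    -0.     0.181]
[-0.46  3.9   0.15] [-0.    -0.     0.273]
[-0.82  5.    0.15] [-0.    -0.     0.366]
[-1.28  6.06  0.15] [-0.    -0.     0.458]
[-1.84  7.07  0.15] [-0.    -0.     0.551]
[-2.49  8.03  0.15] [-0.    -0.     0.643]
[-3.22  8.92  0.15] [-0.    -0.     0.736]
[-4.03  9.74  0.15] [-0.    -0.     0.828]
[-4.92 10.48  0.15] [-0.    -0.     0.921]
[-5.87 11.14  0.15] [-0.    -0.     1.013]
[-6.88 11.71  0.15] [-0.    -0.     1.106]
[-7.93 12.18  0.15] [-0.    -0.     1.198]
[-9.03 12.55  0.15] [-0.    -0.     1.291]
[-10.15  12.82   0.15] [-0.    -0.     1.383]
[-11.3   12.99   0.15] [-0.    -0.     1.476]
[-12.45  13.04   0.15] [-0.    -0.     1.568]
[-13.6   13.     0.15] [-0.    -0.     1.661]
```

Request:
servo_tool([
  [[0,1.6,0,0,0,0.09,5],[-0.2,2.8,0,0,0,0.18,5],[-0.5,3.9,0,0,0,0.27,5],[-0.8,5.0,0,0,0,0.37,5],[-1.3,6.1,0,0,0,0.46,5],[-1.8,7.1,0,0,0,0.55,5],[-2.5,8.0,0,0,0,0.64,5],[-3.2,8.9,0,0,0,0.74,5],[-4.0,9.7,0,0,0,0.83,5],[-4.9,10.5,0,0,0,0.92,5],[-5.9,11.1,0,0,0,1.01,5],[-5.9,11.1,0,0,0,1.01,5]],
])

```text
time: 3.73
eef_pos: [0.6393, 0.2912, 0.2455]
eef_rot: [0.487, 0.873, 0.001, 0.001]
force: [0.3, -0.6, 0.8]
opening: 0.564
finger_force: 0.0
```

```bash
python3 plan.py $(python3 -c "
import math
for i in range(12,20):
    a=math.radians(5.3*i); print(.703-.125*math.cos(a),.184+.125*math.sin(a),.242,3.14-a)")
```

```text
t 3.73 p [0.6393 0.2912 0.2455] psi 2.124 F [ 0.3  -0.62  0.75] op 0.564 q [ 0.26  0.45  1.25  0.    1.44 -0.29]
[-0.02  0.94  0.35] [0.004 0.001 0.094]
[-0.18  2.08  0.36] [0.004 0.001 0.186]
[-0.45  3.21  0.36] [0.004 0.    0.279]
[-0.82  4.3   0.37] [0.004 0.    0.371]
[-1.28  5.36  0.37] [ 0.004 -0.     0.464]
[-1.85  6.37  0.38] [ 0.004 -0.     0.556]
[-2.5   7.32  0.38] [ 0.004 -0.     0.649]
[-3.24  8.21  0.39] [ 0.004 -0.001  0.741]
```

Request:
servo_tool([
  [[0,0.9,0.2,0,0,0.09,5],[-0.2,2.1,0.2,0,0,0.19,5],[-0.5,3.2,0.2,0,0,0.28,5],[-0.8,4.3,0.2,0,0,0.37,5],[-1.3,5.4,0.2,0,0,0.46,5],[-1.9,6.4,0.2,0,0,0.56,5],[-2.5,7.3,0.2,0,0,0.65,5],[-2.5,7.3,0.2,0,0,0.65,5],[-2.5,7.3,0.2,0,0,0.65,5]],
])

```text
time: 4.48
eef_pos: [0.7131, 0.307, 0.2424]
eef_rot: [0.738, 0.674, 0.001, 0.0]
force: [-0.5, 0.5, 0.6]
opening: 0.572
finger_force: 0.0
```

```bash
python3 plan.py
python3 - <<'E'
from h import *
cv2.imwrite("pics/top2.png",r.get_image("top")[100:400,150:550])
E
```

```text
t 4.48 p [0.7131 0.307  0.2424] psi 1.481 F [-0.51  0.46  0.64] op 0.572 q [ 0.25  0.63  1.   -0.    1.51  0.34]
```

View pics/top2.png

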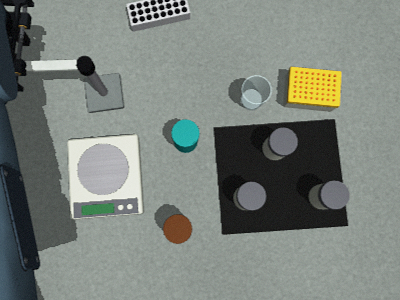

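The lamp arm now points to +y, well off the balance, and the pan is in full view at about (253,269) in the full image. I'll measure the pan and lift the tool off the grip.

Request:
servo_tool([
  [[0,0,-3,0,0,0,5],[0,0,-7,0,0,0,8.8],[0,0,-10,0,0,0,8.8],[0,0,-10,0,0,0,8.8],[0,0,-10,0,0,0,8.8]],
])

```text
time: 4.95
eef_pos: [0.7131, 0.3078, 0.346]
eef_rot: [0.739, 0.674, 0.003, 0.002]
force: [0.4, -0.2, -0.4]
opening: 0.845
finger_force: 0.0
```

```bash
python3 - <<'E'
from h import *
c=r.camera_info("top");im=cv2.imread("pics/top2.png")
def comp(u,v,tol,w,z,n):
    u0,v0=u-150,v-100
    m=(np.abs(im.astype(int)-cv2.medianBlur(im,5)[v0,u0].astype(int)).max(2)<tol).astype(np.uint8)
    q=np.zeros_like(m);q[v0-w:v0+w,u0-w:u0+w]=m[v0-w:v0+w,u0-w:u0+w]
    q=cv2.morphologyEx(q,cv2.MORPH_OPEN,np.ones((3,3)))
    cn=max(cv2.findContours(q,0,1)[0],key=cv2.contourArea);(a,b),s,_=cv2.fitEllipse(cv2.convexHull(cn))
    print(n,round(a+150,1),round(b+100,1),np.round(s,1),onz(c,a+150,b+100,z).round(4))
comp(253,269,16,34,.054,"pan")
for u,v in [(432,242),(401,296),(484,294)]: comp(u,v,25,20,.106,"jar")
E
python3 plan.py .434 -.153 .25 .5 .434 -.153 .25 .2 .434 -.153 .25 1.57
```

```text
pan 252.5 268.8 [49.6 51.5] [0.5061 0.1819 0.054 ]
jar 433.1 240.9 [26.4 27.3] [ 0.5529 -0.2287  0.106 ]
jar 401.4 295.6 [27.2 28. ] [ 0.4341 -0.1527  0.106 ]
jar 485.1 294.4 [27.9 28.6] [ 0.4323 -0.3343  0.106 ]
t 4.95 p [0.7131 0.3078 0.346 ] psi 1.48 F [ 0.4  -0.2  -0.41] op 0.845 q [ 0.26  0.59  0.85 -0.    1.69  0.35]
[-48.45 -23.67   9.33] [ 0.005 -0.005  0.98 ]
[-48.45 -23.67   9.33] [ 0.004 -0.006  1.28 ]
[-48.45 -23.67   9.33] [ 0.007 -0.002 -0.09 ]
```

Request:
servo_tool([
  [[-48.5,-23.7,9,0,0,-0.09,8.8],[-48.5,-23.7,9,0,0,-0.09,8.8],[-48.5,-23.7,9,0,0,-0.09,8.8],[-48.5,-23.7,9,0,0,-0.09,8.8],[-48.5,-23.7,9,0,0,-0.09,8.8],[-48.5,-23.7,9,0,0,-0.09,8.8],[-48.5,-23.7,9,0,0,-0.09,8.8],[-48.5,-23.7,9,0,0,-0.09,8.8],[-48.5,-23.7,9,0,0,-0.09,8.8],[-48.5,-23.7,9,0,0,-0.09,8.8],[-48.5,-23.7,9,0,0,-0.09,8.8],[-48.5,-23.7,9,0,0,-0.09,8.8]],
])

```text
time: 5.95
eef_pos: [0.4528, -0.1138, 0.2572]
eef_rot: [0.708, 0.707, -0.0, -0.001]
force: [-0.4, -1.2, -0.2]
opening: 1.002
finger_force: 0.0
```

Request:
servo_tool([
  [[-3,-1,5,0,0,0,8.8],[-3,-1,5,0,0,0,8.8],[-3,-1,5,0,0,0,8.8],[-3,-1,5,0,0,0,8.8],[-3,-1,5,0,0,0,8.8]],
])

```text
time: 6.37
eef_pos: [0.4456, -0.1426, 0.2095]
eef_rot: [0.708, 0.706, 0.0, 0.0]
force: [0.3, 0.4, -0.7]
opening: 1.001
finger_force: 0.0
```

```bash
python3 plan.py .434 -.153 .078 1.57
python3 - <<'E'
from h import *
cv2.imwrite("pics/w3.png",r.get_image("wrist"))
E
```

```text
t 6.37 p [ 0.4456 -0.1426  0.2095] psi 1.568 F [ 0.33  0.37 -0.67] op 1.001 q [-0.56 -0.03  1.9   0.    1.28 -0.56]
[-1.04 -1.16 13.15] [ 0.    -0.    -0.002]
```

View pics/w3.png

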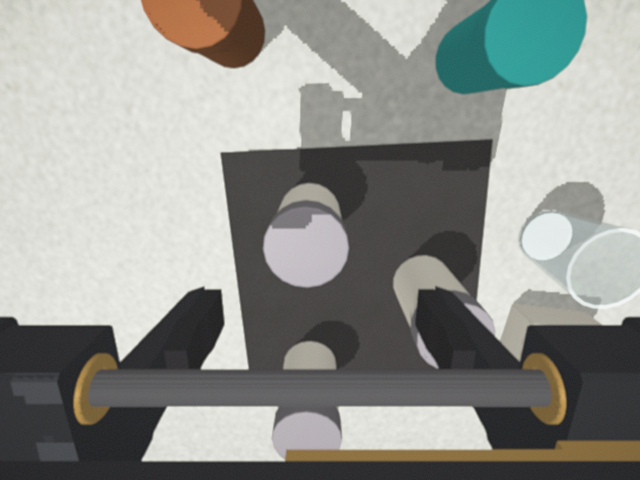

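The wrist view shows jar B's cap at about (306,245), with C behind at (307,436) and A at (455,330). I'll check B against the top-view position.

Run:
```python
from h import *
c=r.camera_info("wrist")
print(onz(c,306,245,.109).round(4),onz(c,307,436,.109).round(4))
```

```text
[ 0.4356 -0.1496  0.109 ] [ 0.4339 -0.3283  0.109 ]
```

Request:
servo_tool([
  [[-1,-1.1,2,0,0,0,8.8],[-1,-1.1,5,0,0,0,8.8],[-1,-1.1,8,0,0,0,8.8],[-1,-1.1,11,0,0,0,8.8],[-1,-1.1,13.1,0,0,0,8.8],[-1,-1.1,13.1,0,0,0,8.8],[-1,-1.1,13.1,0,0,0,8.8],[-1,-1.1,13.1,0,0,0,8.8]],
])

```text
time: 7.08
eef_pos: [0.4359, -0.1535, 0.0798]
eef_rot: [0.708, 0.706, 0.0, 0.001]
force: [0.4, 1.5, -0.2]
opening: 1.001
finger_force: 0.0
```

Request:
servo_tool([
  [[0,0,0,0,0,0,5.5],[0,0,0,0,0,0,5.5],[0,0,0,0,0,0,5.5],[0,0,0,0,0,0,5.5],[0,0,0,0,0,0,5.5],[0,0,0,0,0,0,5.5],[0,0,0,0,0,0,5.5],[0,0,0,0,0,0,5.5]],
], newtons=30)

```text
time: 7.75
eef_pos: [0.435, -0.1536, 0.0788]
eef_rot: [0.709, 0.706, 0.0, 0.001]
force: [0.6, 1.5, 6.5]
opening: 0.708
finger_force: 30.0
```

```bash
python3 plan.py
```

```text
t 7.75 p [ 0.435  -0.1536  0.0788] psi 1.567 F [0.62 1.55 6.49] op 0.708 q [-0.6   0.15  2.01  0.    0.98 -0.59]
```

Request:
servo_tool([
  [[0,0,-0.5,0,0,0,5.5],[0,0,-1,0,0,0,5.5],[0,0,-2,0,0,0,5.5],[0,0,-3,0,0,0,5.5],[0,0,-3,0,0,0,5.5],[0,0,-3,0,0,0,5.5],[0,0,-3,0,0,0,5.5],[0,0,-3,0,0,0,5.5]],
])

```text
time: 8.42
eef_pos: [0.4339, -0.153, 0.1077]
eef_rot: [0.709, 0.706, -0.0, -0.0]
force: [0.0, 0.0, -5.9]
opening: 0.703
finger_force: 30.0
```

Request:
servo_tool([
  [[0,0,0,0,0,0,5.5],[0,0,0,0,0,0,5.5],[0,0,0,0,0,0,5.5]],
])

```text
time: 8.67
eef_pos: [0.4341, -0.1531, 0.1077]
eef_rot: [0.709, 0.706, -0.0, -0.0]
force: [-1.1, 0.5, -6.1]
opening: 0.704
finger_force: 30.0
```

Request:
servo_tool([
  [[0,0,0,0,0,0,5.5],[0,0,0,0,0,0,5.5]],
])

```text
time: 8.83
eef_pos: [0.4342, -0.1532, 0.1079]
eef_rot: [0.709, 0.706, -0.0, -0.0]
force: [0.5, 0.1, -6.3]
opening: 0.706
finger_force: 30.0
```

```bash
python3 plan.py
```

```text
t 8.83 p [ 0.4342 -0.1532  0.1079] psi 1.567 F [ 0.51  0.09 -6.34] op 0.706 q [-0.6   0.09  2.    0.    1.05 -0.59]
```

Jar B pulls about 6.1 N (0.62 kg), well above the 2.1 N a light jar can reach, so it is the heavy one. I'll carry it to the pan.

Request:
servo_tool([
  [[0,0,-3,0,0,0,5.5],[0,0,-6,0,0,0,5.5],[0,0,-9,0,0,0,5.5],[2,0.5,-12,0,0,0,5.5],[5,1,-14,0,0,0,5.5],[8,2,-14,0,0,0,5.5],[11,3,-14,0,0,0,5.5],[14,3,-14,0,0,0,5.5],[17,4,-14,0,0,0,5.5],[20,4,-14,0,0,0,5.5],[23,5,-14,0,0,0,5.5],[26,6,-14,0,0,0,5.5]],
])

```text
time: 9.83
eef_pos: [0.495, 0.1082, 0.2479]
eef_rot: [0.708, 0.706, -0.0, -0.0]
force: [0.5, -0.9, -5.8]
opening: 0.709
finger_force: 30.0
```

Request:
servo_tool([
  [[2,0.4,0,0,0,0,5.5],[4,0.7,0,0,0,0,5.5],[5.5,1,0,0,0,0,5.5],[6.5,1.2,0,0,0,0,5.5],[7,1.2,0,0,0,0,5.5],[7,1.2,0,0,0,0,5.5],[7,1.2,0,0,0,0,5.5],[7,1.2,0,0,0,0,5.5]],
])

```text
time: 10.5
eef_pos: [0.5075, 0.1756, 0.248]
eef_rot: [0.709, 0.705, -0.0, 0.0]
force: [0.6, -0.4, -5.8]
opening: 0.703
finger_force: 30.0
```

```bash
python3 plan.py .506 .182 .137 1.57
python3 - <<'E'
from h import *
im=r.get_image("side")
cv2.imwrite("pics/s4.png",im)
E
```

```text
t 10.5 p [0.5075 0.1756 0.248 ] psi 1.566 F [ 0.55 -0.39 -5.82] op 0.703 q [ 0.11  0.09  1.69 -0.    1.36  0.12]
[ 0.64 -0.15 11.1 ] [-0.     0.    -0.004]
```

View pics/s4.png

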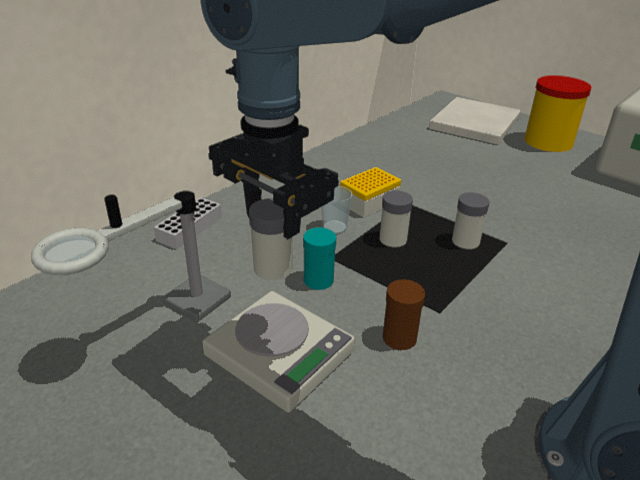

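The side view shows the jar hanging upright with its bottom at about (271,272). The pan is clear at (272,330), the lamp head is far left at (70,250), and both other jars still stand on the mat. I'll lower toward the pan.

Request:
servo_tool([
  [[0.6,-0.1,2,0,0,0,5.5],[0.6,-0.1,4,0,0,0,5.5],[0.6,-0.1,6,0,0,0,5.5],[0.6,-0.1,8,0,0,0,5.5],[0.6,-0.1,9.5,0,0,0,5.5],[0.6,-0.1,10.5,0,0,0,5.5],[0.6,-0.1,11,0,0,0,5.5],[0.6,-0.1,11,0,0,0,5.5],[0.6,-0.1,11,0,0,0,5.5],[0.6,-0.1,11,0,0,0,5.5]],
])

```text
time: 11.38
eef_pos: [0.5076, 0.1825, 0.1393]
eef_rot: [0.709, 0.706, 0.001, 0.001]
force: [0.3, -0.4, -5.8]
opening: 0.7
finger_force: 30.0
```

```bash
python3 plan.py .506 .182 .131 1.57
python3 - <<'E'
from h import *
a=r.get_image("side")[190:400,190:370]; b=r.get_image("top")[215:330,200:315]
print(onz(r.camera_info("side"),272,330,.054))
cv2.imwrite("pics/m5.png",np.hstack([cv2.resize(a,(480,560)),cv2.resize(b,(300,560))]))
E
```

```text
t 11.38 p [0.5076 0.1825 0.1393] psi 1.567 F [ 0.33 -0.37 -5.77] op 0.7 q [0.12 0.21 1.78 0.   1.14 0.13]
[-0.05 -0.16  0.83] [ 0.002 -0.    -0.003]
[0.50098679 0.18925003 0.054     ]
```

View pics/m5.png

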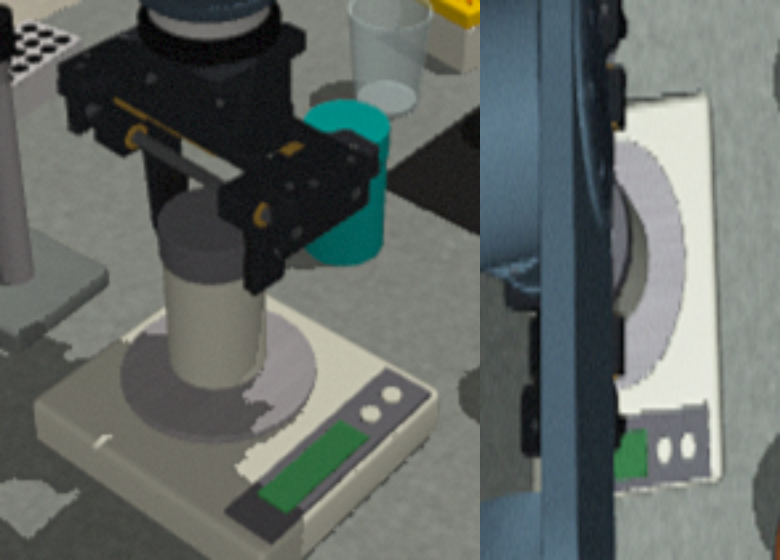

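The views show the jar upright about 9 mm above the pan and roughly centred, with the pan ellipse spanning 120–316 and its bottom at 440 in the left crop. I'll check the centring numerically against the projected circle.

Run:
```python
from h import *
c=r.camera_info("side");sx=480/180;sy=560/210
t=np.linspace(0,2*np.pi,200)
def ext(x,y,z,rad):
    p=np.array([proj(c,np.array([x+rad*np.cos(a),y+rad*np.sin(a),z])) for a in t]);p=(p-[190,190])*[sx,sy]
    return np.r_[p.min(0),p.max(0)].round(0)
print("pan",ext(.506,.182,.054,.06))
print("jar bottom",ext(.5076,.1825,.0635,.03))
print("cap top",ext(.5076,.1825,.1695,.0315))
```

```text
pan [123. 299. 319. 435.]
jar bottom [169. 318. 268. 386.]
cap top [159. 180. 269. 248.]
```

The jar is within about 2 mm of the pan centre, so I'll lower in small steps and watch the force.

Request:
servo_tool([
  [[0,-0.1,0.2,0,0,0,5.5],[0,-0.1,0.4,0,0,0,5.5],[0,-0.1,0.6,0,0,0,5.5],[0,-0.1,0.7,0,0,0,5.5],[0,-0.1,0.7,0,0,0,5.5],[0,-0.1,0.7,0,0,0,5.5]],
])

```text
time: 11.98
eef_pos: [0.5055, 0.1825, 0.1308]
eef_rot: [0.709, 0.706, -0.0, -0.0]
force: [0.5, -1.1, -6.1]
opening: 0.702
finger_force: 30.0
```

Request:
servo_tool([
  [[0,0,0.05,0,0,0,5.5],[0,0,0.1,0,0,0,5.5],[0,0,0.1,0,0,0,5.5],[0,0,0.1,0,0,0,5.5]],
])

```text
time: 12.32
eef_pos: [0.5058, 0.1825, 0.1303]
eef_rot: [0.709, 0.706, 0.0, 0.0]
force: [-0.1, -1.1, -4.0]
opening: 0.705
finger_force: 30.0
```

Contact is starting, since the load fell from 6.1 to 4.0 N.

Request:
servo_tool([
  [[0,0,0.03,0,0,0,5.5],[0,0,0.06,0,0,0,5.5],[0,0,0.06,0,0,0,5.5],[0,0,0.06,0,0,0,5.5]],
])

```text
time: 12.65
eef_pos: [0.5059, 0.1823, 0.1301]
eef_rot: [0.708, 0.706, 0.0, 0.0]
force: [-2.8, -2.7, 4.0]
opening: 0.701
finger_force: 30.0
```

Request:
servo_tool([
  [[0,0,-0.03,0,0,0,5.5],[0,0,-0.03,0,0,0,5.5],[0,0,-0.03,0,0,0,6.3],[0,0,-0.03,0,0,0,6.6],[0,0,-0.03,0,0,0,7],[0,0,-0.03,0,0,0,7.6],[0,0,-0.03,0,0,0,8.3],[0,0,-0.03,0,0,0,8.8],[0,0,-0.03,0,0,0,8.8],[0,0,-0.03,0,0,0,8.8],[0,0,-0.03,0,0,0,8.8]],
])

```text
time: 13.57
eef_pos: [0.5056, 0.1825, 0.1297]
eef_rot: [0.709, 0.706, 0.0, -0.0]
force: [0.5, 0.3, 0.1]
opening: 0.999
finger_force: 0.0
```

Request:
servo_tool([
  [[0,0,-1,0,0,0,8.8],[0,0,-3,0,0,0,8.8],[0,0,-6,0,0,0,8.8],[0,0,-9,0,0,0,8.8],[0,0,-12,0,0,0,8.8],[0,0,-15,0,0,0,8.8],[-4,-2,-17,0,0,0,8.8],[-8,-4,-17,0,0,0,8.8],[-12,-6,-17,0,0,0,8.8],[-15,-8,-17,0,0,0,8.8],[-18,-10,-17,0,0,0,8.8],[-18,-10,-17,0,0,0,8.8]],
])

```text
time: 14.57
eef_pos: [0.4023, -0.0015, 0.3005]
eef_rot: [0.71, 0.704, -0.001, 0.001]
force: [0.1, -0.5, 0.9]
opening: 1.002
finger_force: 0.0
```

```bash
python3 plan.py
python3 - <<'E'
from h import *
a=r.get_image("side")[150:400,20:500]; b=r.get_image("top")[100:350,170:520]
cv2.imwrite("pics/m6.png",np.hstack([a,b[:, :310]]))
E
```

```text
t 14.57 p [ 0.4023 -0.0015  0.3005] psi 1.561 F [ 0.12 -0.49  0.94] op 1.002 q [-0.3  -0.28  1.93 -0.    1.5  -0.29]
```

View pics/m6.png

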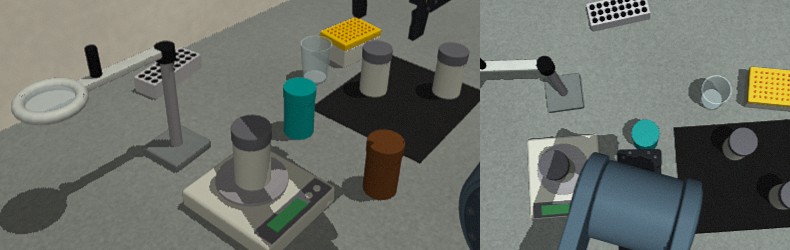

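The jar stands upright in the middle of the pan (jar at (250,160), pan around (252,180) in the left crop). The lamp is aside, both light jars are on the mat, and the robot touches nothing.

```bash
python3 -c "
from workcell import r
print(r.hand_in())"
```

```text
the job is handed in; nothing more can be done
None
```

The job is handed in at 14.6 s: the lamp is swung clear of the balance, and the heavy jar (about 0.62 kg, found on the first lift) stands upright mid-pan, with nothing else disturbed.

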